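# Trip the ratchet and lower the glue press

## Task

The red notebook's cover has just been glued and must be pressed flat. With the fingertips press the red thumb plate of the press's ratchet pawl down until the pawl stands well clear of the teeth, then push the blue arm down by its black crossbar until its cork pad lies on the notebook; leave the pawl free and the arm down. Only press and push: lift or carry nothing, never force the arm past the engaged pawl, and leave the notebook and the things standing round the press where they are.

Things in the scene. Friction and masses are not known exactly. Their poses are not given: they have to be found in the camera images.
- press: Glue press, fixed; plywood base 140 (x) x 270 (y) x 12 mm. Origin on the table top under the arm's hinge, z up; the hinge runs along its x axis; its y axis points to where the arm comes down (base y -83 to +187 mm); the pawl's thumb plate is on the -y side. Two grey cheek plates carry hinge and pawl: within x 24 mm of the middle, up to 98 mm high at y -71 to -45 mm. Place and turn vary.
- press_hinge (a point): Point on the arm's hinge line, 62 mm above the table, straight above the origin of the press; axes as the press.
- press_arm (a joint): Angle of the blue arm, rad. Starts near 0 (-0.06 to 0.06), held up by the pawl and pointing to the +y side of the press; height angle of the arm above level = 0.95 - value. Grows as the arm goes down; at about 0.94 the pad lies on the notebook. Stiff hinge: stays where left, takes about 3 N at the crossbar. With the pawl engaged a tooth stops it at about 0.1.
- bar (a point): Centre of the black crossbar at the end of the blue arm, 150 mm from the hinge line: round bar 20 mm thick, 70 mm long, parallel to the hinge (x axis of the press). Push here from above, following its arc. About 184 mm above the table at the start, 64 mm when the pad lies on the notebook.
- pad (a point): Centre of the underside of the cork pad (60 x 50 mm) under the arm, 110 mm along the arm from the hinge and 42 mm below the arm's centre line.
- press_pawl (a joint): Angle of the red pawl about its pivot, rad: 0 engaged in the teeth, at the start; grows as the thumb plate is pressed down; 0.36 is the stop, fully free (well clear of the teeth from about 0.24). Its pivot is stiff: it takes about 3 N and stays where it is left.
- thumb_plate (a point): Centre of the top face of the pawl's red ribbed thumb plate, 34 x 34 mm, 70 mm from the pawl's pivot. The pivot is parallel to the hinge, 58 mm from it on the -y side, 88 mm above the table. The plate is about 108 mm above the table when engaged, about 82 mm when pressed down fully.
- notebook: Red notebook, 80 x 108 mm, cover 8 mm thick, lying loose on the press base under the pad; origin at the centre of its underside.
- pigment_jar_2: Small jar with blue pigment and black lid, 40 mm wide, 36 mm high; bystander on the +x side of the press; origin under its centre.
- resin_bottle_1: White dropper bottle, 33 mm wide, 102 mm high; bystander on the +x side of the press; origin under its centre.
- mix_cup_2: Pink mixing cup, 41 mm wide, 28 mm high; bystander on the -x side of the press; origin under its centre.
- spool_01: Small tan round pot with a dark knob, 37 mm wide, 26 mm high; bystander on the -x side of the press; origin under its centre.
- masking_tape: Roll of masking tape lying flat, 84 mm wide, 18 mm high; bystander beyond the thumb plate; origin under its centre.
- flat_pliers: Pliers with red grips, 134 x 55 x 13 mm, lying flat to the left; bystander; origin under its centre.

How it is judged:
By the outcome, as a careful person would: the job done as asked, in the order asked, and still so for the second after the job is handed in, with the robot touching nothing.
It also fails if it takes over 45 s, if anything falls off the work surface, if the arm or the gripper's body presses on something with over 40 N, if the wrist force passes 120 N, or if a joint passes its speed limit or range.

## Robot

A 6-joint arm with a two-finger parallel gripper is mounted at the origin on a cart in front of the work surface, level with it; the furniture and walls round the work are solid. World frame = base frame: x ahead of the robot, y to its left, z up, the work surface at z = 0. Lengths are in mm, angles in rad, forces in N, time in s.
With the tool pointing down it reaches from about 300 to 775 mm from the base axis. Payload 14.6 kg.
Tool frame: the origin (TCP) lies between the finger pads; the fingertips stand 17 mm ahead of it and the grasp point (between the pads) lies 2 mm behind it (manip.tip_reach is the distance from the TCP to the fingertips, in mm); z points along the fingers, y is the line along which they close (so a half turn about z gives the same grasp; the last joint's range is limited). The gripper opens to 94 mm and grips with 3 to 60 N. Pads are 16 mm wide; open, the fingers measure 119 mm over their backs; the gripper's body (75 mm by 177 mm) begins 78 mm behind the grasp point.
Start: joints at [1.034, 0.3, 1.521, -0, 1.321, -0.067], TCP at [248.985, 490.404, 222.446] pointing down, gripper open.
Joint ranges: [-3.03, 3.03], [-0.79, 2.21], [0.23, 2.52], [-1.04, 4.18], [0, 3.07], [-2.55, 2.55]. Speed limits (rad/s): [2.22, 2.22, 2.57, 3.14, 3.14, 3.14].

## Interface

Orientations are given as [roll, pitch, yaw] about the fixed x, y, z axes, in that order (R = Rz(yaw) Ry(pitch) Rx(roll)).
In Python, from cell import manip, viewer gives the robot as it stands.
- The arm moves only by the tool apply_moves, never from a script. Its argument "moves" is a list of rows, each a list of 3 entries, a list of its own where there are three numbers: the shift along the tool's x, y, z each as a share of 0.25 m, from -1 to 1, then the turn, a rotation vector about the tool's x, y, z each as a share of pi rad, from -1 to 1, then the closure, from 0 (fully open) to 1 (shut). In form: [[[dx, dy, dz], [wx, wy, wz], grip], ...]. A call has 1 to 12 rows; each row is the pose to reach, as a shift and turn from the pose commanded when the call began, along the tool's axes at that moment, turning the shorter way round; what a row does not reach only later rows make up. A row lasts 1/12 s, in which the tool goes at most 41.7 mm and 7.16 degrees, less where a joint would pass 70% of its speed; a pose out of reach is approached as far as the arm can. A call with a number of a shift or a turn outside -1 to 1 is refused whole. A call with a gripper value outside its range is refused whole. The fingers move at their own pace and stop on an object; "squeeze" is the grip in N (left out, the last holds). Time passes only in rows, so rows that repeat a pose let the fingers close. It gives the time, the measured TCP pose, the force, the opening and the grip force at its end, in the units of the state.
- manip.read_state(): the state, without advancing time (a new reading comes with each control period).
- viewer.camera(name): name is "scene" or "top"; returns the picture (400x640x3 uint8, blue, green, red); there is no depth.
- viewer.camera_info(name): a dict with "camera_matrix" (3x3 intrinsics, pixels), "k1" (the pictures are not rectified: a ray, as slopes to the right and down, at radius r is drawn at 1 + k1 r^2 times it, then the intrinsics apply), "R" (3x3) and "t" (3): a world point X has camera coordinates R X + t. Camera axes: x right, y down, z forward; pixel columns grow to the right and rows downward; lengths in mm; the calibration is good to about 2 mm. A picture is of the moment at which its call begins. camera_info takes no time and is no camera call.
- manip.sign_off(): hands the job in; it is judged then, once.
The state is a dict: "clock": time; "joints": joint angles; "qd": joint speeds; "effort": joint torques, N m; "eef_pos": TCP position; "eef_rot": TCP orientation; "wrist_force": force on the tool from outside, world axes, zero at the start; "moment": the same for the moment, N m; "finger_gap": finger opening in mm; "finger_force": force on a finger pad.
Only numpy, scipy, OpenCV 4.12 (cv2) and the standard library are available. Lean on these libraries where they do the work, as an engineer would, in place of code of your own. Each camera call takes 0.05 s, during which the arm holds its last target. There are 200 camera calls.

## Working session

There is one attempt and no reset: what is moved stays moved. The work goes in short steps, Python scripts to look and compute and a tool call to move; the robot and the scene stay as the last step left them, time stands still between calls to the robot, and variables do not carry over. Pictures are saved under pics/ and viewed, at most 10 in all, crops included, and the job is handed in when it is done.

Besides the shell and the picture viewer there is one more tool, called after "Emit:" as name([rows], argument=value, ...), one row to a line, values as JSON. apply_moves: Moves the arm, as the interface text tells. Shift numbers are shares of 0.25 m and turn numbers shares of pi rad, none past 1 either way. Its arguments: {"type":"object","properties":{"moves":{"type":"array"},"squeeze":{"type":"number"}},"required":["moves"]}

```bash
mkdir -p pics; ls; python3 - <<'E'
from cell import manip, viewer
import cv2
for n in("scene","top"):
    cv2.imwrite(f"pics/{n}0.png",viewer.camera(n)); i=viewer.camera_info(n); print(n,i)
print(manip.read_state())
E
```

```text
pics
scene {'camera_matrix': array([[440.66682245,   0.        , 330.78375774],
       [  0.        , 440.66682245, 201.69894813],
       [  0.        ,   0.        ,   1.        ]]), 'k1': -0.008290142384700746, 'R': array([[ 0.91415218, -0.40536272,  0.00261852],
       [-0.31384222, -0.71181898, -0.62834449],
       [ 0.25657134,  0.57358068, -0.77793081]]), 't': array([-486.62985841,  276.02907195,  966.68324456])}
top {'camera_matrix': array([[482.13679058,   0.        , 317.9846502 ],
       [  0.        , 482.13679058, 204.43289252],
       [  0.        ,   0.        ,   1.        ]]), 'k1': -0.04441757229109741, 'R': array([[ 0.00400933, -0.99996489,  0.00735773],
       [-0.99353199, -0.00481831, -0.11345026],
       [ 0.11348173, -0.00685528, -0.99351643]]), 't': array([  45.27509431,  542.61022447, 1432.34436646])}
{'clock': 0.1, 'joints': array([ 1.03441445e+00,  3.00412753e-01,  1.52150050e+00,  2.10872046e-05,
        1.32069630e+00, -6.66038671e-02]), 'qd': array([ 0.00048704, -0.00197888, -0.00375173,  0.00104981,  0.00203174,
        0.00071597]), 'effort': array([ 7.98927977e-04, -5.32636714e+01, -3.53284335e+01,  7.09232013e-02,
        2.34601140e-02, -6.23738083e-05]), 'eef_pos': array([248.87105498, 490.23721273, 221.95241337]), 'eef_rot': array([-3.14057937e+00, -8.80597839e-05,  2.67180937e+00]), 'wrist_force': array([-0.17259038, -0.639397  , -0.44030619]), 'moment': array([ 0.04632106, -0.01805936,  0.06132333]), 'finger_force': 0.0, 'finger_gap': 93.80338566855696}
```

View pics/scene0.png

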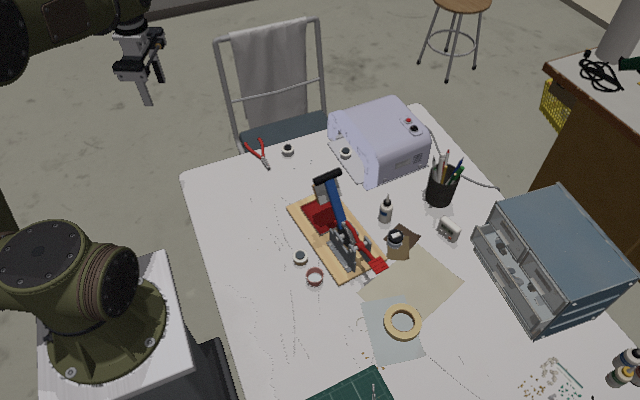

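View pics/top0.png

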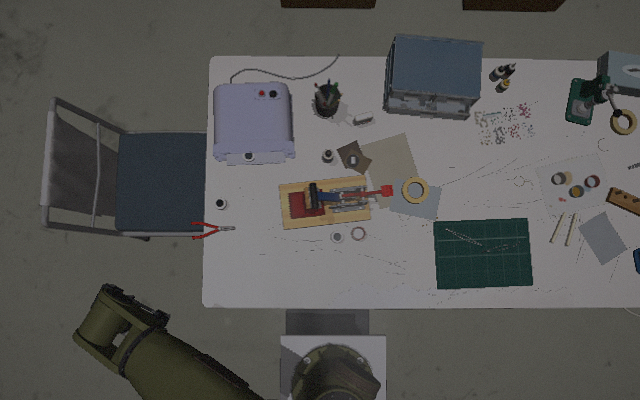

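The scene view shows the press with its crossbar near (327,176) and thumb plate near (377,266). In the top view the bar is near (312,195) and the plate near (387,191). The press +y axis runs roughly along world +y.

```bash
cat > h.py <<'E'
import numpy as np, cv2
from cell import manip, viewer
def ray(n,uv):
    i=viewer.camera_info(n);K=i["camera_matrix"];k=i["k1"]
    d=(np.array(uv,float)-K[:2,2])/K[0,0]; s=d.copy()
    for _ in range(10): s=d/(1+k*(s@s))
    return -i["R"].T@i["t"], i["R"].T@np.array([*s,1])
def plane(n,uv,z):
    c,d=ray(n,uv); return c+d*(z-c[2])/d[2]
def tri(a,b):
    (c1,d1),(c2,d2)=ray("scene",a),ray("top",b)
    s=np.linalg.lstsq(np.c_[d1,-d2],c2-c1,rcond=None)[0]
    p,q=c1+d1*s[0],c2+d2*s[1]; return (p+q)/2,np.linalg.norm(p-q)
def proj(n,X):
    i=viewer.camera_info(n);x=i["R"]@X+i["t"];s=x[:2]/x[2]
    return i["camera_matrix"][:2,:2]@(s*(1+i["k1"]*s@s))+i["camera_matrix"][:2,2]
E
python3 - <<'E'
from h import *
a=cv2.imread("pics/scene0.png");b=cv2.imread("pics/top0.png")
A=cv2.resize(a[160:290,270:410],None,fx=4,fy=4,interpolation=cv2.INTER_CUBIC)
B=cv2.resize(b[165:240,270:440],None,fx=4.7,fy=4.7,interpolation=cv2.INTER_CUBIC)
cv2.imwrite("pics/ca.png",A);cv2.imwrite("pics/cb.png",B)
for n,im,(x0,x1,y0,y1) in (("scene",a,(270,410,160,290)),("top",b,(270,440,165,240))):
    c=im[y0:y1,x0:x1];h=cv2.cvtColor(c,cv2.COLOR_BGR2HSV)
    for nm,m in (("red",((h[...,0]<6)|(h[...,0]>174))&(h[...,1]>150)&(h[...,2]>60)),("bright",((h[...,0]<6)|(h[...,0]>174))&(h[...,1]>170)&(h[...,2]>160)),("black",h[...,2]<45),("wood",(h[...,0]>10)&(h[...,0]<25)&(h[...,1]>60)&(h[...,2]>120))):
        N,l,s,ce=cv2.connectedComponentsWithStats(m.astype(np.uint8))
        for k in range(1,N):
            if s[k,4]>25:
                r=cv2.minAreaRect(np.argwhere(l==k)[:,::-1].astype(np.float32));print(n,nm,s[k,4],(ce[k]+[x0,y0]).round(1),np.round(cv2.boxPoints(r)+[x0,y0],0).tolist())
E
```

```text
scene red 677 [319.6 215.1] [[301.0, 207.0], [325.0, 194.0], [340.0, 224.0], [315.0, 236.0]]
scene red 399 [368.5 253.2] [[338.0, 227.0], [348.0, 218.0], [388.0, 266.0], [378.0, 275.0]]
scene black 215 [327.1 176.5] [[313.0, 179.0], [339.0, 167.0], [342.0, 174.0], [316.0, 186.0]]
scene black 101 [343.8 235.5] [[335.0, 225.0], [342.0, 222.0], [352.0, 244.0], [345.0, 247.0]]
scene black 109 [395.1 236.9] [[388.0, 229.0], [402.0, 229.0], [402.0, 243.0], [388.0, 243.0]]
scene wood 1436 [320.2 242.6] [[286.0, 207.0], [312.0, 191.0], [362.0, 272.0], [336.0, 288.0]]
scene wood 422 [362.8 233.4] [[333.0, 207.0], [341.0, 201.0], [387.0, 258.0], [380.0, 264.0]]
scene wood 103 [361.9 261.1] [[352.0, 253.0], [356.0, 250.0], [370.0, 267.0], [366.0, 271.0]]
top red 129 [385.8 190.4] [[372.0, 187.0], [391.0, 184.0], [393.0, 195.0], [374.0, 198.0]]
top red 44 [299.5 200.6] [[296.0, 193.0], [302.0, 193.0], [303.0, 208.0], [297.0, 208.0]]
top black 169 [313.7 195.6] [[309.0, 183.0], [318.0, 182.0], [320.0, 208.0], [311.0, 208.0]]
top wood 795 [321.2 185.2] [[279.0, 185.0], [364.0, 174.0], [367.0, 194.0], [281.0, 205.0]]
top wood 297 [415.7 189.4] [[403.0, 177.0], [428.0, 177.0], [428.0, 202.0], [403.0, 202.0]]
top wood 954 [324.2 217.7] [[282.0, 206.0], [369.0, 204.0], [369.0, 226.0], [282.0, 228.0]]
```

View pics/ca.png

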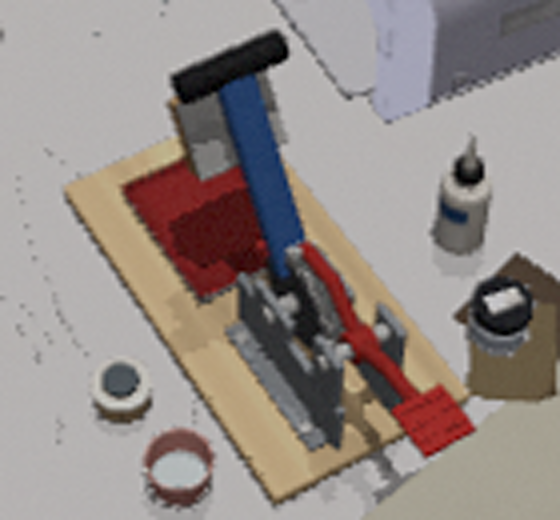

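View pics/cb.png

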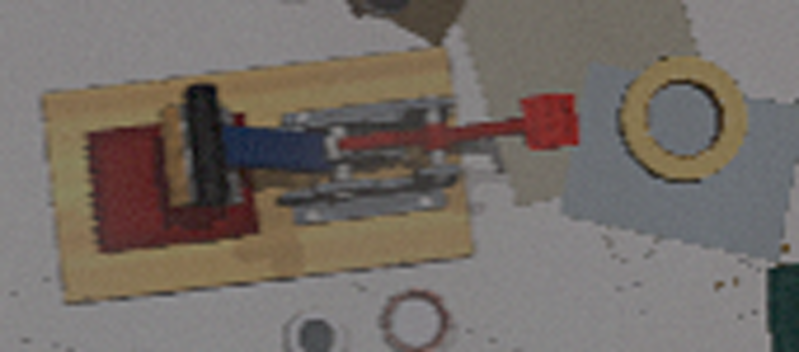

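The crops give these positions:
- **Plate:** scene (378,265), top (387,191).
- **Bar:** scene (327.5,176.5), top (313.2,195.9).
- **Base corners (top crop):** (42,93), (446,48), (472,256), (66,303).

```bash
python3 - <<'E'
from h import *
f=lambda x,y:(270+x/4,160+y/4); g=lambda x,y:(270+x/4.7,165+y/4.7)
C=np.array([plane("top",g(*p),12) for p in((42,93),(446,48),(472,256),(66,303))]);print(C.round(1))
print("sides",[np.linalg.norm(C[i]-C[i-1]).round(0) for i in range(4)])
y=(C[0]+C[3]-C[1]-C[2]);y/=np.linalg.norm(y);x=np.array([y[1],-y[0],0]);x2=C[0]+C[1]-C[2]-C[3];x2/=np.linalg.norm(x2)
print("yaw",np.arctan2(-y[0],y[1]),np.arctan2(x2[1],x2[0]))
O=C.mean(0)-52*y;O[2]=0;print("O",O)
for n,a,b in(("plate",f(433,420),g(550,122)),("bar",f(230,66),g(203,145)),("barL",f(175,86),g(209,205)),("barR",f(285,46),g(201,88))):
    P,e=tri(a,b);print(n,P.round(1),e.round(1),"press",[(P-O)@x,(P-O)@y])
print("exp plate",O+y*-125+[0,0,108],"bar",O+y*150*np.cos(.95))
# scene base corners
print([plane("scene",f(*p),12).round(1) for p in((65,190),(275,503))])
T=O-[0,0,0]
for p in((503,300),(465,190)): pass
E
```

```text
[[ 605.   168.3   12. ]
 [ 636.4  -97.5   12. ]
 [ 498.9 -113.5   12. ]
 [ 467.1  150.9   12. ]]
sides [np.float64(139.0), np.float64(268.0), np.float64(138.0), np.float64(266.0)]
yaw 0.11870843155059158 0.12075980352939165
O [557.99959172 -24.54788517   0.        ]
plate [ 574.8 -151.5  107.7] 2.3 press [np.float64(1.698290612134633), np.float64(-128.010874576195)]
bar [549.4  61.5 185.6] 2.8 press [np.float64(1.6995961082906463), np.float64(86.45332795022304)]
barL [514.3  57.9 188.3] 2.7 press [np.float64(-33.61182433585262), np.float64(87.03071520971284)]
barR [583.4  62.6 186.2] 4.3 press [np.float64(35.555355779238326), np.float64(83.50414826710904)]
exp plate [ 572.80332015 -148.6681882   108.        ] bar [547.66629753  62.09053243   0.        ]
[array([469.6, 148.6,  12. ]), array([ 500.7, -116.7,   12. ])]
```

```bash
cat >> h.py <<'E'
from scipy.spatial.transform import Rotation as Ro
O=np.array([558.5,-24.8,0]);PY=.119
def P(x,y,z): # press frame, tip height z -> TCP
    c,s=np.cos(PY),np.sin(PY); return np.array([O[0]+c*x-s*y,O[1]+s*x+c*y,z+17])
GOAL=Ro.from_euler("xyz",[np.pi,0,PY+np.pi])
def rows(pts,p0=None):
    s=manip.read_state(); R=Ro.from_euler("xyz",s["eef_rot"])
    print(s["clock"],s["eef_pos"].round(1),s["eef_rot"].round(3),s["wrist_force"].round(1))
    w=(R.inv()*GOAL).as_rotvec()/np.pi
    for q in pts: print((R.inv().apply(q-s["eef_pos"])/250).round(3).tolist(),w.round(3).tolist())
E
python3 -c "
from h import *
rows([[249,490,245],P(0,-127,228),P(0,-127,112)])"
```

```text
0.1 [248.9 490.2 222. ] [-3.141 -0.     2.672] [-0.2 -0.6 -0.4]
[-0.001, -0.001, -0.092] [-0.0, -0.0, -0.187]
[-2.319, -1.699, -0.091] [-0.0, -0.0, -0.187]
[-2.319, -1.698, 0.373] [-0.0, -0.0, -0.187]
```

Emit:
apply_moves([
  [[-0.93, -0.68, -0.09], [0, 0, -0.187], 1],
  [[-0.93, -0.68, -0.09], [0, 0, -0.187], 1],
  [[-0.93, -0.68, -0.09], [0, 0, -0.187], 1],
  [[-0.93, -0.68, -0.09], [0, 0, -0.187], 1],
  [[-0.93, -0.68, -0.09], [0, 0, -0.187], 1],
  [[-0.93, -0.68, -0.09], [0, 0, -0.187], 1],
  [[-0.93, -0.68, -0.09], [0, 0, -0.187], 1],
  [[-0.93, -0.68, -0.09], [0, 0, -0.187], 1],
  [[-0.93, -0.68, -0.09], [0, 0, -0.187], 1],
  [[-0.93, -0.68, -0.09], [0, 0, -0.187], 1],
])

```text
clock: 0.93
eef_pos: [379.5, 233.2, 244.8]
eef_rot: [3.142, -0.0, -3.026]
wrist_force: [-0.2, 0.0, 0.6]
finger_gap: 31.1
finger_force: 0.0
```

```bash
python3 -c "
from h import *
rows([P(0,-127,228),P(0,-127,112)]); print(manip.read_state()['joints'])"
```

```text
0.9333 [379.5 233.2 244.8] [ 3.142 -0.    -3.026] [-0.2  0.   0.6]
[-0.594, -1.616, -0.001] [0.0, -0.0, -0.001]
[-0.594, -1.616, 0.463] [0.0, -0.0, -0.001]
[ 4.68629841e-01  4.50686835e-02  1.76664192e+00  1.40016268e-04
  1.33010749e+00 -1.21789874e+00]
```

Emit:
apply_moves([
  [[-0.37, -1, 0], [0, 0, 0], 1],
  [[-0.37, -1, 0], [0, 0, 0], 1],
  [[-0.37, -1, 0], [0, 0, 0], 1],
  [[-0.37, -1, 0], [0, 0, 0], 1],
  [[-0.37, -1, 0], [0, 0, 0], 1],
  [[-0.37, -1, 0], [0, 0, 0], 1],
  [[-0.37, -1, 0], [0, 0, 0], 1],
  [[-0.37, -1, 0], [0, 0, 0], 1],
])

```text
clock: 1.6
eef_pos: [501.6, -5.3, 244.1]
eef_rot: [3.142, -0.001, -3.026]
wrist_force: [0.1, 0.3, -0.1]
finger_gap: 0.7
finger_force: 0.0
```

```bash
python3 -c "
from h import *
rows([P(0,-127,228),P(0,-127,112)])"
```

```text
1.6 [501.6  -5.3 244.1] [ 3.142e+00 -1.000e-03 -3.026e+00] [ 0.1  0.3 -0.1]
[-0.219, -0.612, -0.004] [0.0, -0.0, -0.001]
[-0.22, -0.612, 0.46] [0.0, -0.0, -0.001]
```

Emit:
apply_moves([
  [[-0.219, -0.612, 0], [0, 0, 0], 1],
  [[-0.219, -0.612, 0], [0, 0, 0], 1],
  [[-0.219, -0.612, 0], [0, 0, 0], 1],
  [[-0.219, -0.612, 0], [0, 0, 0], 1],
  [[-0.219, -0.612, 0.15], [0, 0, 0], 1],
  [[-0.219, -0.612, 0.3], [0, 0, 0], 1],
  [[-0.219, -0.612, 0.4], [0, 0, 0], 1],
  [[-0.219, -0.612, 0.4], [0, 0, 0], 1],
  [[-0.219, -0.612, 0.4], [0, 0, 0], 1],
])

```text
clock: 2.35
eef_pos: [573.0, -147.6, 144.7]
eef_rot: [3.141, -0.002, -3.022]
wrist_force: [0.3, -0.7, 0.8]
finger_gap: 0.4
finger_force: 0.0
```

```bash
python3 - <<'E'
from h import *
rows([P(0,-127,108),P(0,-127,84)])
a=viewer.camera("scene");b=viewer.camera("top")
A=cv2.resize(a[160:290,270:410],None,fx=4,fy=4,interpolation=cv2.INTER_CUBIC)
cv2.imwrite("pics/a1.png",A)
E
```

```text
2.35 [ 573.  -147.6  144.7] [ 3.141e+00 -2.000e-03 -3.022e+00] [ 0.3 -0.7  0.8]
[-0.001, -0.014, 0.079] [0.0, -0.001, 0.0]
[-0.001, -0.014, 0.175] [0.0, -0.001, 0.0]
```

View pics/a1.png

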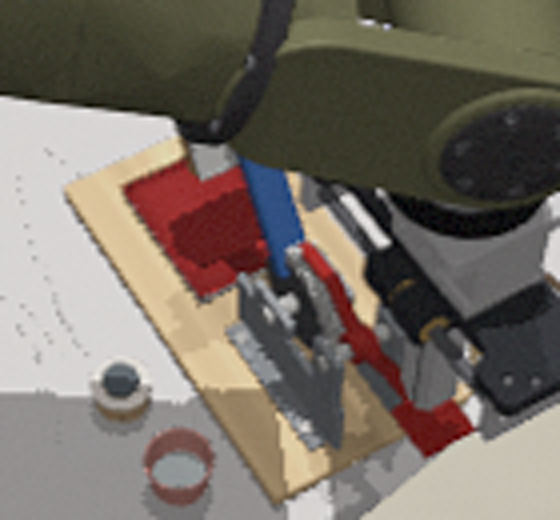

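The closed fingertips are above the red plate, at crop (430,405) against a plate centre of (433,420). I'll press down now.

Emit:
apply_moves([
  [[0, -0.015, 0.05], [0, 0, 0], 1],
  [[0, -0.015, 0.08], [0, 0, 0], 1],
  [[0, -0.015, 0.1], [0, 0, 0], 1],
  [[0, -0.015, 0.12], [0, 0, 0], 1],
  [[0, -0.017, 0.14], [0, 0, 0], 1],
  [[0, -0.02, 0.155], [0, 0, 0], 1],
  [[0, -0.02, 0.165], [0, 0, 0], 1],
  [[0, -0.02, 0.17], [0, 0, 0], 1],
  [[0, -0.02, 0.17], [0, 0, 0], 1],
])

```text
clock: 3.2
eef_pos: [573.4, -154.2, 102.2]
eef_rot: [3.141, -0.0, -3.024]
wrist_force: [-0.4, 0.5, -0.2]
finger_gap: 0.7
finger_force: 0.1
```

```bash
python3 - <<'E'
from h import *
rows([P(0,-127,84)])
a=viewer.camera("scene")
A=cv2.resize(a[190:290,310:410],None,fx=5,fy=5,interpolation=cv2.INTER_CUBIC)
cv2.imwrite("pics/a2.png",A)
E
```

```text
3.2 [ 573.4 -154.2  102.2] [ 3.141 -0.    -3.024] [-0.4  0.5 -0.2]
[-0.002, 0.013, 0.005] [0.0, -0.0, -0.0]
```

View pics/a2.png

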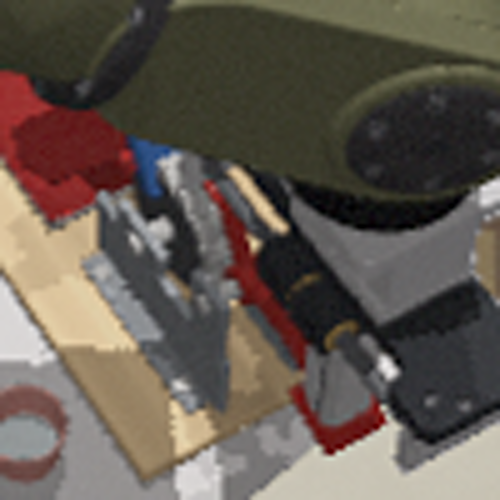

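The plate has dropped to about (377.6,274) from row 265, which fits roughly 23 mm of travel. I'll raise the tool and measure the plate again.

Emit:
apply_moves([
  [[0, 0, -0.15], [0, 0, 0], 1],
  [[0, 0, -0.3], [0, 0, 0], 1],
  [[0, 0, -0.45], [0, 0, 0], 1],
  [[0, 0, -0.54], [0, 0, 0], 1],
  [[0, 0, -0.54], [0, 0, 0], 1],
  [[0, 0.2, -0.54], [0, 0, 0], 1],
  [[0, 0.4, -0.54], [0, 0, 0], 1],
  [[0, 0.6, -0.54], [0, 0, 0], 1],
  [[0, 0.8, -0.54], [0, 0, 0], 1],
  [[0, 0.87, -0.54], [0, 0, 0], 1],
  [[0, 0.87, -0.54], [0, 0, 0], 1],
  [[0, 0.87, -0.54], [0, 0, 0], 1],
])

```text
clock: 4.25
eef_pos: [547.2, 64.2, 236.9]
eef_rot: [3.141, -0.001, -3.02]
wrist_force: [0.9, -0.6, 0.3]
finger_gap: 0.3
finger_force: 0.0
```

```bash
python3 - <<'E'
from h import *
import math
vs=[0.0,.1,.2,.3,.45,.6,.75,.85,.94]
rows([P(0,86,205)]+[P(0,150*math.cos(.95-v),72+150*math.sin(.95-v)) for v in vs])
a=viewer.camera("scene");b=viewer.camera("top")
A=cv2.resize(a[150:290,270:410],None,fx=4,fy=4,interpolation=cv2.INTER_CUBIC)
cv2.imwrite("pics/a3.png",A)
for n,im in(("scene",a),("top",b)):
    h=cv2.cvtColor(im,cv2.COLOR_BGR2HSV);m=((h[...,0]<6)|(h[...,0]>174))&(h[...,1]>150)&(h[...,2]>60)
    x0,x1,y0,y1=(340,400,230,290) if n=="scene" else (360,400,175,210)
    q=np.argwhere(m[y0:y1,x0:x1])+[y0,x0]; print(n,len(q),q.min(0),q.max(0))
    if n=="top": print(q[q[:,1]>380].mean(0))
E
```

```text
4.25 [547.2  64.2 236.9] [ 3.141e+00 -1.000e-03 -3.020e+00] [ 0.9 -0.6  0.3]
[-0.003, -0.015, 0.06] [0.0, -0.0, 0.001]
[-0.003, -0.01, 0.104] [0.0, -0.0, 0.001]
[-0.003, 0.037, 0.141] [0.0, -0.0, 0.001]
[-0.003, 0.08, 0.183] [0.0, -0.0, 0.001]
[-0.003, 0.119, 0.228] [0.0, -0.0, 0.001]
[-0.003, 0.168, 0.304] [0.0, -0.0, 0.001]
[-0.003, 0.205, 0.386] [0.0, -0.0, 0.001]
[-0.004, 0.229, 0.472] [0.0, -0.0, 0.001]
[-0.004, 0.238, 0.532] [0.0, -0.0, 0.001]
[-0.004, 0.241, 0.586] [0.0, -0.0, 0.001]
scene 379 [230 353] [280 386]
top 123 [186 364] [197 391]
[191.51960784 386.00980392]
```

View pics/a3.png

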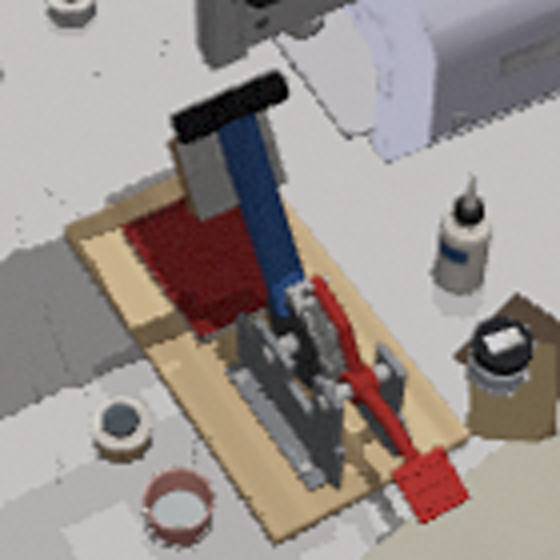

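```bash
python3 - <<'E'
from h import *
s=manip.read_state();print(s["clock"],s["joints"].round(2))
t=s["eef_pos"]-[0,0,17]
print("tip px",proj("scene",t),"plate tri",tri((378,271),(386.8,191.5)))
for z in (108,100,95,90,85,82):
    c=np.sqrt(70**2-(z-88)**2); q=P(0,-58-c,z-17); print(z,np.arctan2(20,67)-np.arcsin((z-88)/70),proj("scene",q).round(1),proj("top",q).round(1))
a=viewer.camera("scene")
cv2.imwrite("pics/a4.png",cv2.resize(a[90:290,250:410],None,fx=3,fy=3,interpolation=cv2.INTER_CUBIC))
E
```

```text
4.35 [ 0.05  0.29  1.5  -0.    1.35 -1.64]
tip px [326.18598272 166.42747294] plate tri (array([ 575.78530597, -153.90458124,   85.70496729]), np.float64(1.0081310230479084))
108 0.0003352308849806085 [376.6 264.3] [386.3 191.1]
100 0.11780740859300667 [376.8 266.9] [386.6 191.4]
95 0.18991951115946826 [376.8 268.3] [386.5 191.6]
90 0.2615116150517354 [376.6 269.6] [386.4 191.8]
85 0.3329572055672649 [376.4 270.8] [386.1 192.1]
82 0.3759065228269237 [376.3 271.4] [385.9 192.2]
```

View pics/a4.png

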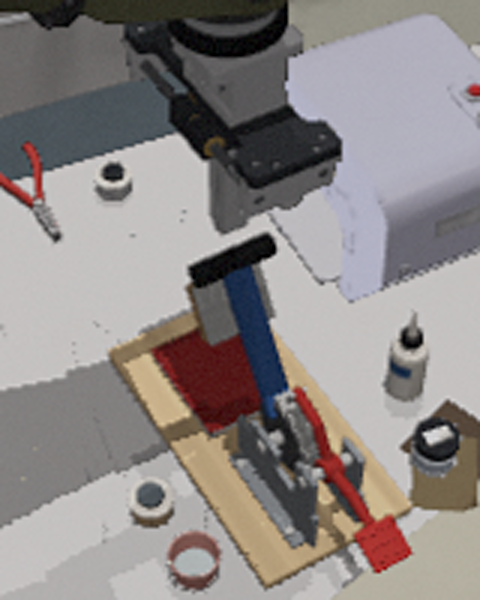

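The plate measures z≈85.7, so the pawl is at about 0.32–0.33 rad and clear of the teeth. The fingertips show above the bar at (325,166), as predicted. Next I'll push along the arc.

Emit:
apply_moves([
  [[0, -0.01, 0.06], [0, 0, 0], 1],
  [[0, -0.01, 0.09], [0, 0, 0], 1],
  [[0, 0.01, 0.115], [0, 0, 0], 1],
  [[0, 0.037, 0.141], [0, 0, 0], 1],
  [[0, 0.06, 0.162], [0, 0, 0], 1],
  [[0, 0.08, 0.183], [0, 0, 0], 1],
  [[0, 0.1, 0.205], [0, 0, 0], 1],
  [[0, 0.119, 0.228], [0, 0, 0], 1],
])

```text
clock: 5.07
eef_pos: [544.7, 91.9, 181.3]
eef_rot: [3.139, 0.002, -3.025]
wrist_force: [-1.7, 7.8, 9.5]
finger_gap: 0.7
finger_force: 4.6
```

```bash
python3 - <<'E'
from h import *
import math
rows([P(0,150*math.cos(.95-v),72+150*math.sin(.95-v)) for v in [.3,.4,.5,.6,.7,.8,.87,.94]])
a=viewer.camera("scene")
cv2.imwrite("pics/a5.png",cv2.resize(a[140:290,270:410],None,fx=4,fy=4,interpolation=cv2.INTER_CUBIC))
E
```

```text
5.0667 [544.7  91.9 181.3] [ 3.139e+00  2.000e-03 -3.025e+00] [-1.7  7.8  9.5]
[0.001, 0.008, 0.006] [0.001, 0.0, -0.001]
[0.001, 0.041, 0.056] [0.001, 0.0, -0.001]
[0.001, 0.07, 0.108] [0.001, 0.0, -0.001]
[0.001, 0.093, 0.164] [0.001, 0.0, -0.001]
[0.001, 0.111, 0.221] [0.001, 0.0, -0.001]
[0.001, 0.123, 0.28] [0.001, 0.0, -0.001]
[0.002, 0.127, 0.321] [0.001, 0.0, -0.001]
[0.002, 0.129, 0.363] [0.001, 0.0, -0.001]
```

View pics/a5.png

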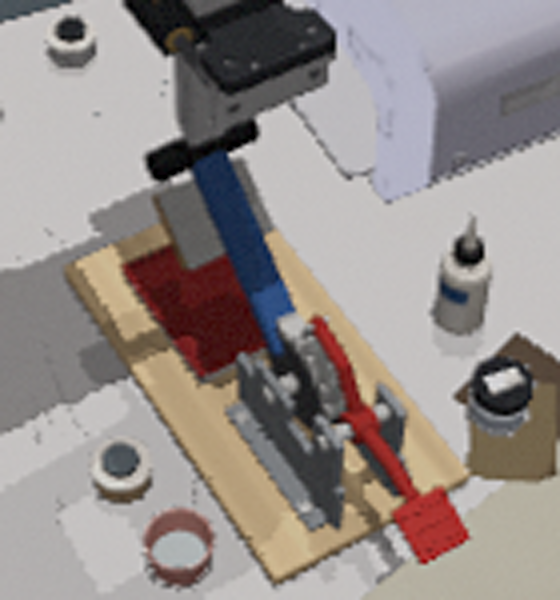

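The bar is moving with the fingertips at about 0.3 rad. It is past the tooth stop and the pawl is still down, so I'll continue.

Emit:
apply_moves([
  [[0, 0.032, 0.03], [0, 0, 0], 1],
  [[0, 0.05, 0.06], [0, 0, 0], 1],
  [[0, 0.065, 0.085], [0, 0, 0], 1],
  [[0, 0.078, 0.11], [0, 0, 0], 1],
  [[0, 0.09, 0.138], [0, 0, 0], 1],
  [[0, 0.1, 0.165], [0, 0, 0], 1],
  [[0, 0.11, 0.193], [0, 0, 0], 1],
  [[0, 0.117, 0.221], [0, 0, 0], 1],
  [[0, 0.123, 0.25], [0, 0, 0], 1],
  [[0, 0.127, 0.28], [0, 0, 0], 1],
  [[0, 0.129, 0.31], [0, 0, 0], 1],
  [[0, 0.13, 0.335], [0, 0, 0], 1],
])

```text
clock: 6.12
eef_pos: [540.4, 123.5, 95.7]
eef_rot: [-3.141, -0.001, -3.024]
wrist_force: [-0.1, 2.2, 2.9]
finger_gap: 0.6
finger_force: 0.9
```

```bash
python3 - <<'E'
from h import *
import math
rows([P(0,150*math.cos(.95-v),72+150*math.sin(.95-v)) for v in [.9,.94,.96]])
E
```

```text
6.1167 [540.4 123.5  95.7] [-3.141e+00 -1.000e-03 -3.024e+00] [-0.1  2.2  2.9]
[-0.001, 0.002, -0.003] [-0.0, -0.0, -0.0]
[-0.001, 0.003, 0.021] [-0.0, -0.0, -0.0]
[-0.001, 0.003, 0.033] [-0.0, -0.0, -0.0]
```

Emit:
apply_moves([
  [[0, 0, 0.008], [0, 0, 0], 1],
  [[0, 0, 0.016], [0, 0, 0], 1],
  [[0, 0, 0.022], [0, 0, 0], 1],
  [[0, 0, 0.022], [0, 0, 0], 1],
  [[0, 0, 0.022], [0, 0, 0], 1],
])

```text
clock: 6.53
eef_pos: [540.7, 123.4, 91.3]
eef_rot: [-3.141, 0.0, -3.024]
wrist_force: [0.2, -0.4, -1.0]
finger_gap: 0.5
finger_force: 0.0
```

Emit:
apply_moves([
  [[0, 0, 0.004], [0, 0, 0], 1],
  [[0, 0, 0.008], [0, 0, 0], 1],
  [[0, 0, 0.008], [0, 0, 0], 1],
])

```text
clock: 6.78
eef_pos: [540.8, 123.5, 89.3]
eef_rot: [-3.142, 0.001, -3.024]
wrist_force: [-0.0, -0.0, 1.2]
finger_gap: 0.3
finger_force: 0.3
```

Emit:
apply_moves([
  [[0, 0, 0.004], [0, 0, 0], 1],
  [[0, 0, 0.008], [0, 0, 0], 1],
  [[0, 0, 0.008], [0, 0, 0], 1],
])

```text
clock: 7.03
eef_pos: [540.9, 123.5, 88.9]
eef_rot: [-3.142, 0.001, -3.024]
wrist_force: [-7.2, -1.4, 20.3]
finger_gap: 0.2
finger_force: 9.8
```

The force rose to 20 N with the tip at about 72 mm, so the pad is seated on the notebook. I'll retreat and look.

Emit:
apply_moves([
  [[0, 0, -0.1], [0, 0, 0], 1],
  [[0, 0, -0.25], [0, 0, 0], 1],
  [[0, 0, -0.4], [0, 0, 0], 1],
  [[0, 0, -0.55], [0, 0, 0], 1],
  [[0, 0, -0.6], [0, 0, 0], 1],
  [[0.15, 0, -0.6], [0, 0, 0], 1],
  [[0.3, 0, -0.6], [0, 0, 0], 1],
  [[0.45, 0, -0.6], [0, 0, 0], 1],
  [[0.6, 0, -0.6], [0, 0, 0], 1],
  [[0.6, 0, -0.6], [0, 0, 0], 1],
  [[0.6, 0, -0.6], [0, 0, 0], 1],
])

```text
clock: 7.95
eef_pos: [390.9, 105.8, 237.9]
eef_rot: [3.142, 0.002, -3.024]
wrist_force: [0.9, 0.6, 0.8]
finger_gap: 0.6
finger_force: 0.0
```

```bash
python3 - <<'E'
from h import *
print(manip.read_state()["wrist_force"])
a=viewer.camera("scene");b=viewer.camera("top")
A=cv2.resize(a[150:290,270:410],None,fx=4,fy=4,interpolation=cv2.INTER_CUBIC);B=cv2.resize(b[165:240,270:440],None,fx=3,fy=3,interpolation=cv2.INTER_CUBIC)
C=np.zeros((560,560,3),np.uint8);C[:]=A;cv2.imwrite("pics/a6.png",C)
D=np.zeros((225,560,3),np.uint8);D[:,:510]=B
cv2.imwrite("pics/a6.png",cv2.resize(np.vstack([C,D]),None,fx=.75,fy=.75))
for z in (82,85,88): print(z,proj("scene",P(0,-128,z-17)))
print("bar exp",proj("scene",P(0,150,64-17)),proj("top",P(0,150,64-17)))
E
```

```text
[0.89141351 0.63647356 0.76385967]
82 [376.35004166 271.49953172]
85 [376.46451281 270.80490276]
88 [376.57954041 270.10688238]
bar exp [314.16012045 193.00106976] [292.27615096 203.6086827 ]
```

View pics/a6.png

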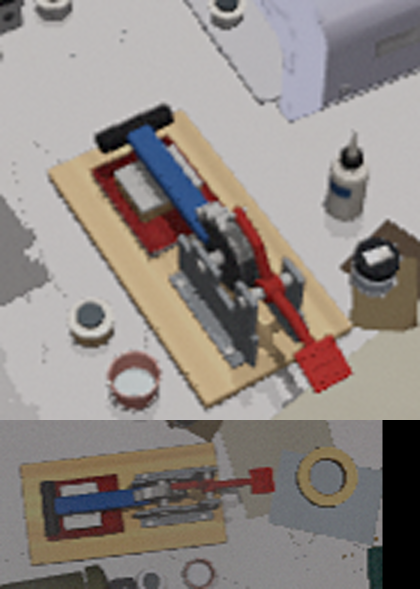

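The bar is at about (315,192.7), against a predicted (314,193) with the pad on the notebook. The plate is still down at (378,271), and the notebook and the bystanders in view are where they were.

```bash
python3 -c "
from cell import manip
print(manip.sign_off())"
```

```text
the job is handed in; nothing more can be done
None
```

The pawl is pressed free (about 0.33 rad), the blue arm is down with its cork pad on the notebook, the robot is clear of the press, and the job is handed in at about 8 s.

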